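# Test the polishing lathe's emergency stop and reset it

## Task

Test the stop station of the polishing lathe with the fingertips: press the red mushroom stop fully in so that it latches, then push one of its vanes round clockwise until the latch lets go and the stop springs back up. Then press the blue reset button down and let it come back; never press it while the stop is in. Only press and push: do not pinch the vane to turn it, lift nothing, and leave the loose things on the bench where they are.

Things in the scene. Friction and masses are not known exactly. Their poses are not given: they have to be found in the camera images.
- stop_box: Lathe's stop station: yellow enclosure fixed to the bench, 120 (x) x 190 (y) x 50 mm high; origin at the centre of its underside. On its top, in its frame: red palm stop, axis at (0, +40 mm); blue reset button at (0, -63 mm). A fixed yellow shroud ring round the stop, radius 44 to 48 mm, reaches 70 mm above the bench.
- stop_push (a joint): Travel of the red stop, m, downward: 0 = up, 0.010 = fully pressed. Sprung upward: it starts to move at about 8 N, which is the most it takes; past about 0.007 it snaps down by itself and stays latched at 0.010 when let go; pressed less deep it springs back up. It does not come up until it is turned.
- stop_twist (a joint): Turn of the red head about its vertical axis, rad: 0 = rest, grows clockwise seen from above, 0.75 at most. When latched, turning it past 0.4 to 0.6 frees the latch and the head springs up by itself; let go, it springs back to 0. Turning takes up to 0.06 N m (2 N at a vane).
- stop_top (a point): Centre of the flat top of the red head, on its axis; goes down with it, does not turn. 80 mm above the bench when up, 70 mm when latched. The head is 84 mm across, 16 mm thick, flat within 30 mm of the axis, with two raised vanes; between these the top is clear for 40 mm.
- vane_near (a point): Middle of the upright push face of the red vane on the station's -x side, 29 mm from the axis, 13 mm above the flat top; turns with the head. The vane reaches from 20 to 38 mm from the axis and 20 mm above the flat top. The upright face looks anticlockwise (at rest to the station's -y): push it clockwise. The other side slopes down over 20 mm.
- vane_far (a point): The same point on the other vane, on the station's +x side at rest; its upright face looks towards the station's +y at rest.
- slope_near: Sloping back of the near vane (its clockwise side, oppopoint the push face): a red slab 18 mm long radially, falling from the crest to the flat top over about 20 mm. Origin on the head's axis at the head's underside, 16 mm below the flat top. Not to be touched while turning: that would be gripping the vane.
- slope_far: The same for the far vane.
- reset_button (a joint): Travel of the blue reset button, m: 0 = up, 0.006 = fully pressed. Springs back by itself; fully down takes 5 N, no latch.
- reset_button_top (a point): Centre of the top of the blue reset button, 30 mm across, 68 mm above the bench when up; in a black round base 46 mm across, 12 mm high.
- bottle_drops: small amber dropper bottle with black cap, 27x29x78 mm, loose, stands just behind the stop station; origin at the centre of its underside. Bystander: must not be moved.
- dappen_dish: small round glass-like dish, 33 mm across, 24 mm high, loose, stands just in front of the stop station; origin at the centre of its underside. Bystander: must not be moved.
- bottle_blue: blue bottle with white cap, 32x34x90 mm, loose, standing; origin at the centre of its underside. Bystander: must not be moved.
- felt_cone: white felt polishing cone, 29 mm across, 48 mm high, loose, standing; origin at the centre of its underside. Bystander: must not be moved.
- stone_cast: pale green dental stone cast, 60x71x41 mm, loose; origin at the centre of its underside. Bystander: must not be moved.

How it is judged (in metres and radians):
On the way, in this order (a step that is already met when the one before it is completed fails the run):
1. the red stop is pressed in, unturned (value of joint stop_push above 0.0078 m and value of joint stop_twist below 0.25 rad), for 0.2 s.
2. the stop is turned clockwise while it is in (value of joint stop_push above 0.007 m and value of joint stop_twist above 0.3 rad).
3. the stop has sprung back up (value of joint stop_push below 0.0015 m), for 0.1 s.
4. the blue reset button is pressed, the stop being up (value of joint stop_push below 0.0015 m and value of joint reset_button above 0.004 m), for 0.05 s.
At the end, for the whole second after the job is handed in: The red stop is up (within 1.5 mm) and turned back to rest (within 0.1 rad), the reset button is up (within 1 mm), and every loose thing is within 12 mm of where it stood (value of joint stop_push below 0.0015 m and value of joint stop_twist below 0.1 rad and value of joint reset_button below 0.001 m and distance of each of bottle_drops, dappen_dish, bottle_blue, felt_cone, stone_cast from where it was at the start of the episode below 0.012 m); the robot touches nothing.
It fails at once if a vane is pinched: the fingers press on its sloping back while the stop is turned (value of joint stop_twist above 0.1 rad and (contact force between the fingers and slope_near above 2 N or contact force between the fingers and slope_far above 2 N)).
It fails at once if the reset button is pressed while the stop is in (value of joint reset_button above 0.003 m and value of joint stop_push above 0.004 m).
It fails at once if a loose thing is lifted, tipped over or pushed away by more than 12 mm (distance of any of bottle_drops, dappen_dish, bottle_blue, felt_cone, stone_cast from where it was at the start of the episode above 0.012 m or angle between any of bottle_drops, dappen_dish, bottle_blue, felt_cone, stone_cast's own z axis and vertical above 0.3 rad).
It also fails if it takes over 51 s, if anything falls off the work surface, if the arm or the gripper's body presses on something with over 40 N, if the wrist force passes 120 N, or if a joint passes its speed limit or range.

## Robot

A 7-joint arm with a two-finger parallel gripper is mounted at the origin on a cart in front of the work surface, level with it; the furniture and walls round the work are solid. World frame = base frame: x ahead of the robot, y to its left, z up, the work surface at z = 0. Lengths are in mm, angles in degrees, forces in N, time in s.
With the tool pointing down it reaches from about 400 to 850 mm from the base axis. Payload 6.9 kg.
Tool frame: the origin (TCP) lies at the very end of the fingers, on their centre line; the grasp point (between the pads) lies 19 mm behind it; z points along the fingers, y is the line along which they close (so a half turn about z gives the same grasp; the last joint's range is limited). The gripper opens to 85 mm and grips with 20 to 120 N. Pads are 22 mm wide; open, the fingers measure 114 mm over their backs; the gripper's body (76 mm by 85 mm) begins 54 mm behind the grasp point. The pads swing forward as they close: fully open they stand 13 mm farther back than shut.
Start: joints at [72.68, 29.078, -13.613, 85.955, 7.202, 65.827, -8.869], TCP at [247.839, -573.747, 201.175] pointing down, gripper open.
Joint ranges: [-176.47, 176.47], [-13.61, 117.27], [-81.72, 77.17], [0.22, 143.17], [-87.28, 267.28], [10, 112.55], [-165.47, 165.47]. Speed limits (degrees/s): [136.94, 136.94, 180, 180, 180, 180, 180].

## Interface

Orientations are given as a 3x3 rotation matrix whose columns are the frame's x, y, z axes.
In Python, from plant import env gives the robot as it stands.
- The arm moves only by the tool play_rows, never from a script. Its argument "plan" is a list of rows, each a list of 7 numbers: the turn, a rotation vector about the tool's x, y, z in rad, then the shift along the tool's x, y, z in cm, then the closure, from -1 (fully open) to 1 (shut). A call has 1 to 20 rows; each row shifts and turns the commanded pose from where the row before left it, along the tool's axes as they then stand; what a row does not reach is not made up. A row lasts 1/8 s, in which the tool goes at most 62.5 mm and 10.7 degrees, less where a joint would pass 70% of its speed; a pose out of reach is approached as far as the arm can. A call is refused whole if a number of a shift passes 6.25 or a number of a turn 0.188, either way. A call with a gripper value outside its range is refused whole. The fingers move at their own pace and stop on an object; the grip force is fixed at half the most. Time passes only in rows, so rows that do not move let the fingers close. It gives the time, the measured TCP pose, the force, the opening and the grip force at its end, in the units of the state.
- env.read_state(): the state, without advancing time (a new reading comes with each control period).
- env.get_image(name): name is "scene" or "side" or "wrist"; returns the picture (384x512x3 uint8, red, green, blue); there is no depth.
- env.camera_info(name): a dict with "fx", "fy", "cx", "cy" (pixels), "position" and "attitude" of the camera in the world. Camera axes: x right, y up, looking along -z (the intrinsics and any distortion apply to the point x, -y, -z); pixel columns grow to the right and rows downward; lengths in mm; the calibration is good to about 2 mm. A picture is of the moment at which its call begins: read the wrist's pose just before it. camera_info takes no time and is no camera call; for the wrist camera it gives the pose at the moment of the call.
- env.job_done(): hands the job in; it is judged then, once.
The state is a dict: "time": time; "joints": joint angles; "dq": joint speeds; "joint_torque": joint torques, N m; "eef_pos": TCP position; "eef_rot": TCP orientation; "contact_force": force on the tool from outside, world axes, zero at the start; "ft_torque": the same for the moment, N m; "opening": opening from 0.0 (shut) to 1.0 (fully open); "gripper_force": force on a finger pad.
Only numpy, scipy, OpenCV 4.12 (cv2) and the standard library are available. Lean on these libraries where they do the work, as an engineer would, in place of code of your own. Each camera call takes 0.05 s, during which the arm holds its last target. There are 200 camera calls.

## Working session

There is one attempt and no reset: what is moved stays moved. The work goes in short steps, Python scripts to look and compute and a tool call to move; the robot and the scene stay as the last step left them, time stands still between calls to the robot, and variables do not carry over. Pictures are saved under pics/ and viewed, at most 10 in all, crops included, and the job is handed in when it is done.

Besides the shell and the picture viewer there is one more tool, called after ">>>" by a JSON object that holds its "api" and its "payload", one argument or row to a line. play_rows: Moves the arm, as the interface text tells. Its arguments: {"type":"object","properties":{"plan":{"type":"array","items":{"type":"array","items":{"type":"number"}}}},"required":["plan"]}

```bash
mkdir -p pics && cat > h.py <<'E'
import numpy as np, cv2
from plant import env
def snap(n,f):
    im=env.get_image(n); cv2.imwrite('pics/'+f,im[:,:,::-1]); return im
E
python3 - <<'E'
from h import *
s=env.read_state(); print(s['time'],s['eef_pos'],np.round(s['eef_rot'],3),s['opening'])
a=[snap(n,n+'0.png') for n in('scene','side')]
cv2.imwrite('pics/wr0.png',env.get_image('wrist')[:,:,::-1])
for n in('scene','side','wrist'): print(env.camera_info(n))
E
```

```text
0.0 [ 247.55729836 -573.2811539   200.32596976] [[ 0.918  0.397 -0.001]
 [ 0.397 -0.918  0.002]
 [-0.    -0.002 -1.   ]] 1.0007380554973375
{'fx': 437.38547430769665, 'fy': 437.38547430769665, 'cx': 259.20803761632726, 'cy': 186.4177864907224, 'position': array([-283.85199323,  527.12840674,  724.61614071]), 'attitude': array([[-0.54973246,  0.45172914, -0.7026628 ],
       [-0.83533941, -0.29880486,  0.46143659],
       [-0.0015147 ,  0.8406286 ,  0.54160988]])}
{'fx': 495.3076966533487, 'fy': 495.3076966533487, 'cx': 261.1343617527148, 'cy': 189.8780759445652, 'position': array([-101.14602551, 1014.74312811, 1124.27493518]), 'attitude': array([[-0.85165904,  0.33068193, -0.40660342],
       [-0.52405104, -0.54750384,  0.65238796],
       [-0.00688403,  0.76869305,  0.63958081]])}
{'fx': 294.20345325589886, 'fy': 294.20345325589886, 'cx': 252.38089347825056, 'cy': 192.71635739203012, 'position': array([ 311.62647802, -545.88176772,  374.18858981]), 'attitude': array([[ 0.39773915,  0.88174487,  0.25363273],
       [-0.91749792,  0.38255969,  0.10883771],
       [-0.00106257, -0.27599652,  0.96115805]])}
```

View pics/scene0.png

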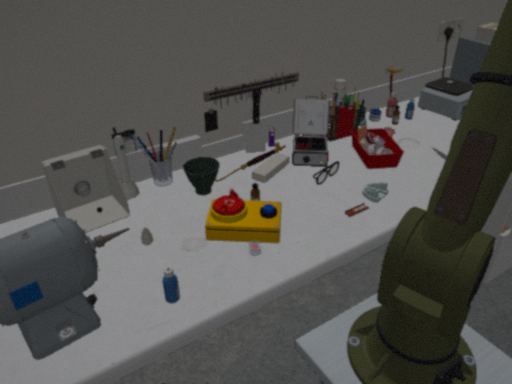

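View pics/side0.png

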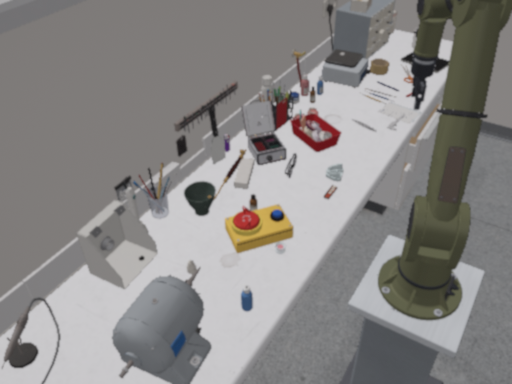

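The scene view shows the yellow station at about (245,220), with the red head at (228,205), the blue button at (268,211), the amber bottle behind at (255,192) and the dish in front at (254,248). In the side view the head is at (246,221) and the button at (277,215).

```bash
cat >> h.py <<'E'
def ray(n_or_info,u,v):
    c=env.camera_info(n_or_info) if isinstance(n_or_info,str) else n_or_info
    d=c['attitude']@np.array([(u-c['cx'])/c['fx'],-(v-c['cy'])/c['fy'],-1]); return c['position'],d/np.linalg.norm(d)
def onz(c,u,v,z):
    p,d=ray(c,u,v); return p+d*(z-p[2])/d[2]
def tri(r):
    A=sum(np.eye(3)-np.outer(d,d) for p,d in r); b=sum((np.eye(3)-np.outer(d,d))@p for p,d in r)
    x=np.linalg.solve(A,b); return x,[np.linalg.norm(np.cross(x-p,d)) for p,d in r]
def mask(im,col):
    h=cv2.cvtColor(im,cv2.COLOR_RGB2HSV); H,S,V=[h[...,i].astype(int) for i in range(3)]
    return {'red':((H<8)|(H>170))&(S>150)&(V>60),'blue':(H>100)&(H<130)&(S>140)&(V>40),'yellow':(H>17)&(H<33)&(S>150)&(V>70)}[col].astype(np.uint8)
def blob(im,col,near,r=45):
    m=mask(im,col); k=np.zeros_like(m); cv2.circle(k,near,r,1,-1); m=m*k
    n,l,st,ce=cv2.connectedComponentsWithStats(m); i=1+np.argmax(st[1:,4]); return ce[i],st[i],(l==i).astype(np.uint8)
E
python3 - <<'E'
from h import *
P={'scene':((228,205),(268,211)),'side':((246,221),(277,215))}
im={n:cv2.imread(f'pics/{n}0.png')[:,:,::-1].copy() for n in P}
for i,col in enumerate(('red','blue')):
    b={n:blob(im[n],col,P[n][i],25) for n in P}
    print(col,[(b[n][0].round(1),b[n][1]) for n in P],tri([ray(n,*b[n][0]) for n in P]))
    for n in P: print(n,onz(n,*b[n][0],(76,66)[i]).round(1))
for n in P:
    ce,st,m=blob(im[n],'yellow',P[n][0],90)
    c=max(cv2.findContours(m,0,2)[0],key=cv2.contourArea); h=cv2.approxPolyDP(cv2.convexHull(c),2,True)[:,0]
    print(n,[(tuple(p),onz(n,*p,50)[:2].round(),onz(n,*p,0)[:2].round()) for p in h])
a=cv2.resize(im['scene'][150:280,170:340],None,fx=3,fy=3,interpolation=2)
b=cv2.resize(im['side'][170:280,190:320],None,fx=3,fy=3,interpolation=2)
cv2.imwrite('pics/c1.png',np.hstack([a[:330],b])[:,:800,::-1])
E
```

```text
red [(array([228.3, 204.6]), array([213, 191,  31,  24, 466], dtype=int32)), (array([246. , 220.2]), array([234, 209,  25,  20, 306], dtype=int32))] (array([532.35188314,  87.8429064 ,  71.9752558 ]), [np.float64(2.0039968567811304), np.float64(2.0039968567811837)])
scene [529.5  88.3  76. ]
side [528.7  94.   76. ]
blue [(array([268.1, 208.8]), array([263, 205,  12,   9,  79], dtype=int32)), (array([276.6, 214. ]), array([272, 211,  10,   7,  56], dtype=int32))] (array([470.44919171,   5.49851573,  62.8081601 ]), [np.float64(2.1262241396248145), np.float64(2.1262241396250543)])
scene [468.9   5.4  66. ]
side [467.5  11.4  66. ]
scene [((np.int32(280), np.int32(203)), array([492., -49.]), array([549., -92.])), ((np.int32(278), np.int32(241)), array([366.,  47.]), array([414.,  12.])), ((np.int32(207), np.int32(238)), array([469., 183.]), array([525., 158.])), ((np.int32(206), np.int32(221)), array([531., 154.]), array([591., 126.])), ((np.int32(213), np.int32(200)), array([604.,  95.]), array([670.,  63.]))]
side [((np.int32(290), np.int32(236)), array([391.,  61.]), array([414.,  16.])), ((np.int32(238), np.int32(250)), array([495., 191.]), array([522., 153.])), ((np.int32(227), np.int32(226)), array([581., 124.]), array([612.,  83.])), ((np.int32(290), np.int32(228)), array([408.,  30.]), array([432., -16.]))]
```

View pics/c1.png

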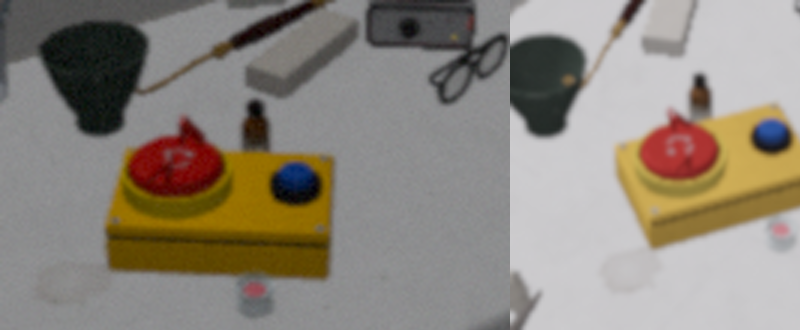

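The crop shows the red head in its ring, with the far vane at the back, the blue button at the right and the dish in front of the box. The station's +y runs along about (0.59, 0.81). I'll move the wrist camera above it with the fingers shut.

>>> {"api": "play_rows", "payload": {
  "plan": [
    [0,0,0.174,0,0,-1.5,1],
    [0,0,0.174,0,0,-1.5,1],
    [0,0,0.174,0,0,-1.5,1],
    [0,0,0.174,0,0,-1.5,1],
    [0,0,0.174,0,0,-1.5,1],
    [0,0,0.174,0,0,-1.5,1],
    [0,0,0,-0.73,-5.25,0,1],
    [0,0,0,-0.73,-5.25,0,1],
    [0,0,0,-0.73,-5.25,0,1],
    [0,0,0,-0.73,-5.25,0,1],
    [0,0,0,-0.73,-5.25,0,1],
    [0,0,0,-0.73,-5.25,0,1],
    [0,0,0,-0.73,-5.25,0,1],
    [0,0,0,-0.73,-5.25,0,1],
    [0,0,0,-2.95,-4,0,1],
    [0,0,0,-2.95,-4,0,1],
    [0,0,0,-2.95,-4,0,1],
    [0,0,0,-2.95,-4,0,1],
    [0,0,0,-2.95,-4,0,1],
    [0,0,0,-2.95,-4,0,1]
  ]
}}

```text
time: 2.65
eef_pos: [450.3, 98.5, 291.2]
eef_rot: [[0.804, -0.594, 0.0], [-0.594, -0.804, -0.0], [0.0, 0.0, -1.0]]
contact_force: [1.1, 0.4, -0.1]
opening: 0.002
gripper_force: 0.0
```

```bash
python3 - <<'E'
from h import *
s=env.read_state(); print(s['time'],s['eef_pos'],np.round(s['eef_rot'],3),s['opening'],s['contact_force'])
c=env.camera_info('wrist'); im=snap('wrist','w1.png'); np.save('w1.npy',c,allow_pickle=True); print(c['position'])
E
```

```text
2.65 [450.30547442  98.46505634 291.19538106] [[ 0.804 -0.594  0.   ]
 [-0.594 -0.804 -0.   ]
 [ 0.     0.    -1.   ]] 0.0016888360555120095 [ 1.10148775  0.42516132 -0.088607  ]
[506.2259273   56.9192651  464.85552129]
```

View pics/w1.png

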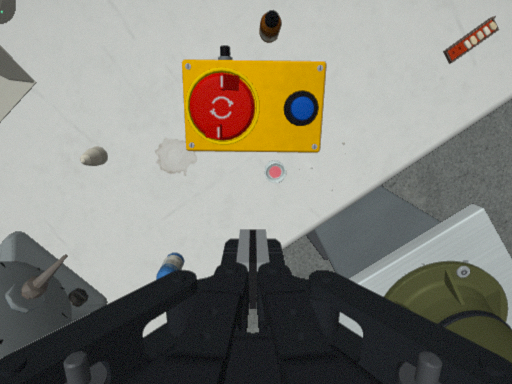

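The wrist view shows the head at (221,105) with its vanes near (220,132) and (222,82), the button at (302,108), the amber bottle at (270,26) and the dish at (275,173). I'll shift 120 mm along the tool's y axis for a second view.

>>> {"api": "play_rows", "payload": {
  "plan": [
    [0,0,0,0,-4,0,1],
    [0,0,0,0,-4,0,1],
    [0,0,0,0,-4,0,1],
    [0,0,0,0,0,0,1],
    [0,0,0,0,0,0,1]
  ]
}}

```text
time: 3.32
eef_pos: [521.5, 192.7, 290.8]
eef_rot: [[0.804, -0.594, -0.001], [-0.594, -0.804, -0.001], [-0.0, 0.001, -1.0]]
contact_force: [0.1, -0.5, -0.2]
opening: 0.005
gripper_force: 0.0
```

```bash
python3 - <<'E'
from h import *
c2=env.camera_info('wrist'); im2=snap('wrist','w2.png'); s=env.read_state(); print(s['eef_pos'],c2['position'])
c1=np.load('w1.npy',allow_pickle=True).item(); im1=cv2.imread('pics/w1.png')[:,:,::-1].copy()
sh=90
out={}
for col,near in(('red',(221,105)),('blue',(302,108))):
    r=[]
    for im,c,dx in((im1,c1,0),(im2,c2,sh)):
        ce,st,m=blob(im,col,(near[0]+dx,near[1]),45)
        cn=cv2.convexHull(max(cv2.findContours(m,0,1)[0],key=cv2.contourArea)); (ex,ey),ax,an=cv2.fitEllipse(cn)
        print(col,ce.round(1),st,(round(ex,1),round(ey,1)),np.round(ax,1)); r.append(ray(c,ex,ey))
        print(' onz',onz(c,ex,ey,(75,66)[col=='blue']).round(1))
    x,e=tri(r); print(col,x.round(1),np.round(e,2)); out[col]=x
for im,c,dx in((im1,c1,0),(im2,c2,sh)):
    ce,st,m=blob(im,'yellow',(250+dx,105),110)
    k=max(cv2.findContours(m,0,2)[0],key=cv2.contourArea); q=cv2.boxPoints(cv2.minAreaRect(k)); w=np.array([onz(c,*p,50)[:2] for p in q])
    e=[w[(i+1)%4]-w[i] for i in range(4)]; print('box ctr',w.mean(0).round(1),[(round(np.linalg.norm(v),1),round(np.degrees(np.arctan2(v[1],v[0])),1)) for v in e])
    # white marks / vanes
d=out['red']-out['blue']; print('y dir',np.degrees(np.arctan2(d[1],d[0])),np.linalg.norm(d[:2]))
a=cv2.resize(im1[60:160,175:335],None,fx=4,fy=4,interpolation=2); cv2.imwrite('pics/c2.png',a[:,:,::-1])
E
```

```text
[521.54431195 192.31483195 291.04630417] [577.67329112 151.2866382  464.38082491]
red [221.5 105.9] [ 190   73   64   67 3121] (221.4, 105.9) [63.6 67.1]
 onz [531.9  86.5  75. ]
red [314.2 106.7] [ 282   74   65   67 3124] (314.3, 106.7) [62.6 68.3]
 onz [532.1  86.2  75. ]
red [532.   86.4  75.7] [0.16 0.16]
blue [301.7 107.9] [290  96  25  25 478] (301.8, 107.9) [24.1 24.8]
 onz [468.4   4.6  66. ]
blue [392.5 108.9] [380  97  26  25 520] (392.6, 108.9) [24.1 26.9]
 onz [468.2   4.1  66. ]
blue [468.6   4.8  67.7] [0.06 0.06]
box ctr [506.6  55.3] [(np.float64(117.9), np.float64(-41.0)), (np.float64(185.9), np.float64(-127.1)), (np.float64(118.1), np.float64(146.7)), (np.float64(201.6), np.float64(52.9))]
box ctr [505.5  53.5] [(np.float64(117.7), np.float64(-36.3)), (np.float64(190.2), np.float64(-127.0)), (np.float64(119.3), np.float64(151.5)), (np.float64(206.4), np.float64(52.9))]
y dir 52.15600289174969 103.3660036206633
```

View pics/c2.png

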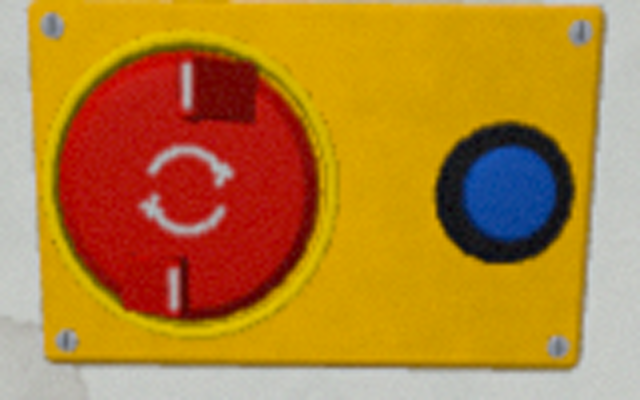

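The crop shows both push faces: the near vane's wall faces right (-y), and the far vane's slope runs to the right. The head axis is at about (531.6, 86.3), with its measured height agreeing with 80 mm. The button is at (468.4, 4.4). I'll go over the axis and descend.

>>> {"api": "play_rows", "payload": {
  "plan": [
    [0,0,0,2.37,2.64,0,1],
    [0,0,0,2.37,2.64,0,1],
    [0,0,0,2.37,2.64,0,1],
    [0,0,0,0,0,4.5,1],
    [0,0,0,0,0,4.5,1],
    [0,0,0,0,0,4.5,1],
    [0,0,0,0,0,4.5,1],
    [0,0,0,0,0,0,1],
    [0,0,0,0,0,0,1]
  ]
}}

```text
time: 4.5
eef_pos: [532.9, 87.2, 113.0]
eef_rot: [[0.804, -0.595, 0.002], [-0.595, -0.804, 0.0], [0.002, -0.001, -1.0]]
contact_force: [0.2, 1.5, 0.1]
opening: 0.002
gripper_force: 0.0
```

>>> {"api": "play_rows", "payload": {
  "plan": [
    [0,0,0,0,0,2.5,1],
    [0,0,0,0,0,0.4,1],
    [0,0,0,0,0,0.4,1],
    [0,0,0,0,0,0.0,1],
    [0,0,0,0,0,0.0,1]
  ]
}}

```text
time: 5.12
eef_pos: [532.5, 87.7, 78.9]
eef_rot: [[0.804, -0.594, 0.001], [-0.594, -0.804, 0.0], [0.001, -0.001, -1.0]]
contact_force: [-0.7, -0.0, 0.0]
opening: -0.002
gripper_force: 0.0
```

>>> {"api": "play_rows", "payload": {
  "plan": [
    [0,0,0,0,0,0.2,1],
    [0,0,0,0,0,0.2,1],
    [0,0,0,0,0,0.0,1],
    [0,0,0,0,0,0.0,1]
  ]
}}

```text
time: 5.62
eef_pos: [532.0, 87.6, 74.1]
eef_rot: [[0.804, -0.594, -0.0], [-0.594, -0.804, -0.0], [-0.0, 0.0, -1.0]]
contact_force: [-0.1, 0.8, 0.5]
opening: 0.006
gripper_force: 0.0
```

>>> {"api": "play_rows", "payload": {
  "plan": [
    [0,0,0,0,0,0.2,1],
    [0,0,0,0,0,0.2,1],
    [0,0,0,0,0,0.0,1],
    [0,0,0,0,0,0.0,1]
  ]
}}

```text
time: 6.12
eef_pos: [532.1, 87.6, 70.2]
eef_rot: [[0.804, -0.594, -0.0], [-0.594, -0.804, 0.0], [-0.0, 0.0, -1.0]]
contact_force: [-1.0, 0.2, -0.4]
opening: 0.001
gripper_force: 0.0
```

```bash
python3 - <<'E'
from h import *
s=env.read_state(); print(s['time'],s['eef_pos'],s['contact_force'],s['joint_torque'])
a=snap('scene','s2.png');b=env.get_image('wrist')
a=cv2.resize(a[130:250,180:300],None,fx=3.2,fy=3.2,interpolation=2)
cv2.imwrite('pics/c3.png',np.hstack([a,b[:,:416]])[:,:,::-1])
E
```

```text
6.125 [532.06506825  87.57327758  70.16401423] [-1.04676572  0.15401066 -0.39497677] [ 1.21336316e-04 -5.62163222e+01 -2.96684191e+00 -1.82416570e+01
  1.14350489e-02  1.39266718e-03 -1.01473830e-03]
```

View pics/c3.png

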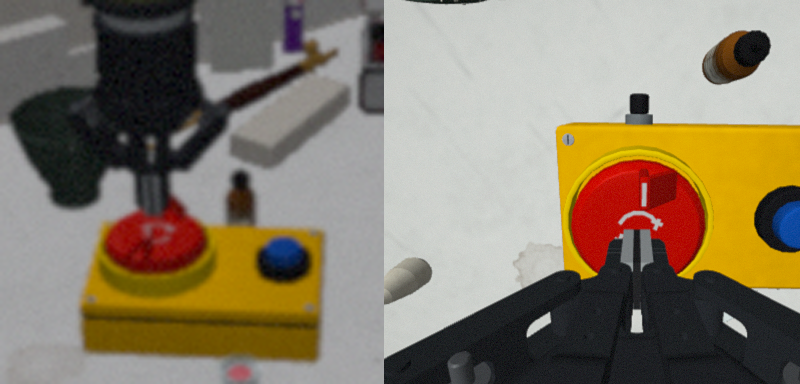

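The scene crop shows the shut fingertips at about (152,212), above the head, and it's unclear whether they touch. In the wrist view (right) the tips end near the arrow circle at (636,232). I'll check the heights of the head and the tip.

```bash
cat >> h.py <<'E'
def proj(c,p):
    q=c['attitude'].T@(np.asarray(p,float)-c['position']); return np.array([c['cx']-c['fx']*q[0]/q[2],c['cy']+c['fy']*q[1]/q[2]]).round(1)
E
python3 - <<'E'
from h import *
s=env.read_state(); w=env.camera_info('wrist'); sc=env.camera_info('scene')
print('TCP in wrist (crop +384)',proj(w,s['eef_pos'])+[384,0],'scene crop',(proj(sc,s['eef_pos'])-[180,130])*3.2)
for z in (60,70,80,90,100): print(z,(proj(sc,[532,87.6,z])-[180,130])*3.2, proj(w,[532,87.6,z])+[384,0])
# head outline height: compare red rim bottom and yellow shroud in scene0 vs s2
for f in('scene0','s2'):
    im=cv2.imread(f'pics/{f}.png')[:,:,::-1].copy(); ce,st,m=blob(im,'red',(228,205),25); ys=np.where(m[:,226:231].any(1))[0]; print(f,ce,st,ys.max(),ys.min())
    y=blob(im,'yellow',(228,215),60)[1]; print(y)
E
```

```text
TCP in wrist (crop +384) [635.8 222.9] scene crop [153.92 242.56]
60 [154.56 253.12] [635.9 217.4]
70 [153.92 242.88] [635.9 223. ]
80 [153.6  232.64] [635.9 229.2]
90 [152.96 222.4 ] [635.9 236.2]
100 [152.64 212.16] [635.8 244. ]
scene0 [228.29184549 204.56437768] [213 191  31  24 466] 214 195
[ 206  200   75   42 2159]
s2 [228.29119639 204.94808126] [213 192  31  23 443] 214 197
[ 206  200   75   42 2240]
```

The images suggest the visible fingertips are about 25–30 mm above the reported TCP, so I'll keep descending and watch the force.

>>> {"api": "play_rows", "payload": {
  "plan": [
    [0,0,0,0,0,0.4,1],
    [0,0,0,0,0,0.3,1],
    [0,0,0,0,0,0.0,1]
  ]
}}

```text
time: 6.6
eef_pos: [531.8, 87.5, 62.8]
eef_rot: [[0.804, -0.594, -0.001], [-0.594, -0.804, -0.0], [-0.001, 0.001, -1.0]]
contact_force: [0.5, -0.3, 0.8]
opening: -0.001
gripper_force: 0.0
```

>>> {"api": "play_rows", "payload": {
  "plan": [
    [0,0,0,0,0,0.3,1],
    [0,0,0,0,0,0.2,1],
    [0,0,0,0,0,0.0,1]
  ]
}}

```text
time: 6.98
eef_pos: [532.0, 87.6, 58.0]
eef_rot: [[0.804, -0.594, -0.0], [-0.594, -0.804, -0.0], [-0.0, 0.0, -1.0]]
contact_force: [0.8, -0.2, 0.1]
opening: -0.005
gripper_force: 0.0
```

>>> {"api": "play_rows", "payload": {
  "plan": [
    [0,0,0,0,0,0.3,1],
    [0,0,0,0,0,0.0,1]
  ]
}}

```text
time: 7.22
eef_pos: [531.9, 87.5, 55.0]
eef_rot: [[0.804, -0.594, -0.0], [-0.594, -0.804, -0.0], [-0.0, 0.0, -1.0]]
contact_force: [0.1, -0.3, 0.2]
opening: -0.002
gripper_force: 0.0
```

>>> {"api": "play_rows", "payload": {
  "plan": [
    [0,0,0,0,0,0.3,1],
    [0,0,0,0,0,0.0,1]
  ]
}}

```text
time: 7.48
eef_pos: [531.9, 87.5, 52.0]
eef_rot: [[0.804, -0.594, -0.0], [-0.594, -0.804, -0.0], [-0.0, 0.0, -1.0]]
contact_force: [-0.1, -0.2, -0.4]
opening: -0.001
gripper_force: 0.0
```

>>> {"api": "play_rows", "payload": {
  "plan": [
    [0,0,0,0,0,0.3,1],
    [0,0,0,0,0,0.0,1]
  ]
}}

```text
time: 7.72
eef_pos: [532.3, 87.6, 49.5]
eef_rot: [[0.804, -0.594, 0.001], [-0.594, -0.804, 0.0], [0.0, -0.0, -1.0]]
contact_force: [-1.5, -1.2, 6.7]
opening: -0.002
gripper_force: 3.5
```

Contact comes at a reading of about 49.7, so the real tip is about 30 mm above the reported TCP. Pressing now.

>>> {"api": "play_rows", "payload": {
  "plan": [
    [0,0,0,0,0,0.3,1],
    [0,0,0,0,0,0.3,1],
    [0,0,0,0,0,0.3,1],
    [0,0,0,0,0,0.1,1],
    [0,0,0,0,0,0.0,1],
    [0,0,0,0,0,0.0,1]
  ]
}}

```text
time: 8.48
eef_pos: [532.2, 87.6, 39.9]
eef_rot: [[0.804, -0.594, 0.001], [-0.594, -0.804, -0.0], [0.001, -0.0, -1.0]]
contact_force: [-2.4, -0.2, 10.8]
opening: 0.003
gripper_force: 5.1
```

>>> {"api": "play_rows", "payload": {
  "plan": [
    [0,0,0,0,0,0.1,1],
    [0,0,0,0,0,0.0,1],
    [0,0,0,0,0,0.0,1]
  ]
}}

```text
time: 8.85
eef_pos: [532.3, 87.6, 39.7]
eef_rot: [[0.804, -0.594, 0.001], [-0.594, -0.804, -0.0], [0.001, -0.001, -1.0]]
contact_force: [-5.0, -0.7, 18.7]
opening: 0.001
gripper_force: 9.5
```

The stop bottomed with force rising at 10 mm of travel. Lifting off and moving to the -y side of the near vane.

>>> {"api": "play_rows", "payload": {
  "plan": [
    [0,0,0,0,0,-1.4,1],
    [0,0,0,0,0,-2.8,1],
    [0,0,0,-1.46,1.39,0,1],
    [0,0,0,-1.46,1.39,0,1],
    [0,0,0,0,0,0.0,1]
  ]
}}

```text
time: 9.48
eef_pos: [490.9, 82.3, 80.4]
eef_rot: [[0.805, -0.594, -0.001], [-0.594, -0.805, -0.0], [-0.0, 0.001, -1.0]]
contact_force: [-0.2, 0.8, 0.1]
opening: 0.0
gripper_force: 0.0
```

```bash
python3 - <<'E'
from h import *
s=env.read_state(); print(s['time'],s['eef_pos'],s['contact_force'])
a=snap('scene','s3.png');b=snap('wrist','w3.png')
a=cv2.resize(a[130:250,180:300],None,fx=3.2,fy=3.2,interpolation=2)
cv2.imwrite('pics/c4.png',np.hstack([a,b[:,:416]])[:,:,::-1])
E
```

```text
9.475 [490.91002384  82.27822456  80.40111025] [-0.16386917  0.82858377  0.07058516]
```

View pics/c4.png

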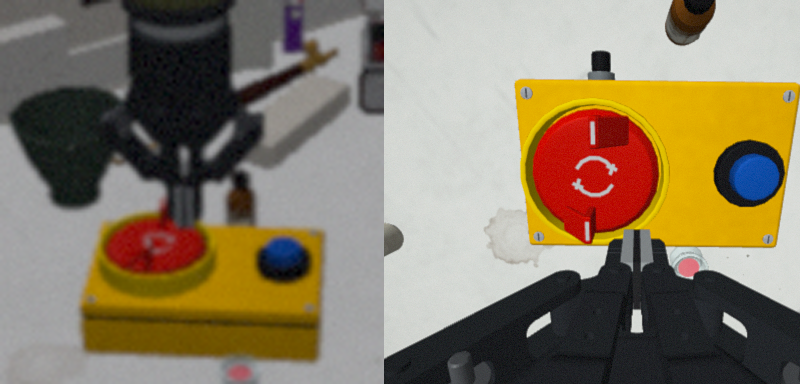

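The stop stays sunk in the ring, so it's latched. The fingers are to the right of the near vane, which is at (587,225). Going down to about 13 mm above the latched top, then approaching the face.

>>> {"api": "play_rows", "payload": {
  "plan": [
    [0,0,0,0,0,1.4,1],
    [0,0,0,0,0,1.4,1],
    [0,0,0,0,-0.5,0,1],
    [0,0,0,0,-0.3,0,1],
    [0,0,0,0,0.0,0,1],
    [0,0,0,0,0.0,0,1]
  ]
}}

```text
time: 10.32
eef_pos: [496.9, 89.0, 52.5]
eef_rot: [[0.804, -0.594, 0.0], [-0.594, -0.804, 0.0], [0.0, -0.0, -1.0]]
contact_force: [-0.3, -0.4, 0.6]
opening: 0.002
gripper_force: 0.0
```

>>> {"api": "play_rows", "payload": {
  "plan": [
    [0,0,0,0,-0.2,0,1],
    [0,0,0,0,-0.2,0,1],
    [0,0,0,0,0.0,0,1]
  ]
}}

```text
time: 10.7
eef_pos: [499.3, 92.4, 52.2]
eef_rot: [[0.804, -0.594, 0.0], [-0.594, -0.804, 0.0], [0.0, -0.0, -1.0]]
contact_force: [0.5, 0.5, -0.2]
opening: 0.001
gripper_force: 0.0
```

>>> {"api": "play_rows", "payload": {
  "plan": [
    [0,0,0.1,-0.14,-0.29,0,1],
    [0,0,0.1,-0.14,-0.29,0,1],
    [0,0,0.1,-0.14,-0.29,0,1],
    [0,0,0,0,0,0,1]
  ]
}}

```text
time: 11.2
eef_pos: [501.9, 101.6, 52.2]
eef_rot: [[0.594, -0.805, 0.0], [-0.805, -0.594, -0.001], [0.001, 0.0, -1.0]]
contact_force: [0.1, -0.4, 0.3]
opening: 0.0
gripper_force: 0.3
```

```bash
python3 - <<'E'
from h import *
s=env.read_state(); print(s['time'],s['eef_pos'],s['contact_force'],s['ft_torque'])
d=s['eef_pos'][:2]-[531.6,86.3]; print(d@[.793,-.609],d@[.609,.793])
b=snap('wrist','w4.png'); cv2.imwrite('pics/c5.png',cv2.resize(b[50:300,80:400],None,fx=2,fy=2,interpolation=2)[:,:,::-1])
E
```

```text
11.2 [501.85778752 101.59424601  52.20283748] [ 0.10129264 -0.36914611  0.3138649 ] [-0.1002006   0.14349153  0.01082568]
-32.8997703201501 -5.98467031244313
```

View pics/c5.png

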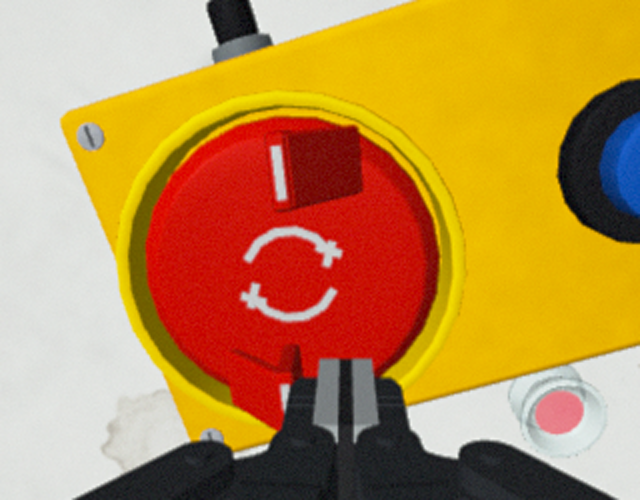

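The finger is against the near vane at (290,390) and the head has turned roughly 0.2 rad. I'll carry on along the arc.

>>> {"api": "play_rows", "payload": {
  "plan": [
    [0,0,0.1,-0.14,-0.29,0,1],
    [0,0,0.1,-0.14,-0.29,0,1],
    [0,0,0,0,0,0,1]
  ]
}}

```text
time: 11.62
eef_pos: [505.1, 107.1, 52.1]
eef_rot: [[0.424, -0.906, -0.0], [-0.906, -0.424, -0.001], [0.001, 0.001, -1.0]]
contact_force: [-1.9, -0.9, 0.4]
opening: 0.002
gripper_force: 0.4
```

>>> {"api": "play_rows", "payload": {
  "plan": [
    [0,0,0.1,-0.14,-0.29,0,1],
    [0,0,0.1,-0.14,-0.29,0,1],
    [0,0,0,0,0,0,1]
  ]
}}

```text
time: 12.0
eef_pos: [509.1, 111.8, 51.9]
eef_rot: [[0.236, -0.972, -0.001], [-0.972, -0.236, -0.001], [0.001, 0.001, -1.0]]
contact_force: [-1.8, 0.0, 1.7]
opening: -0.0
gripper_force: 0.9
```

```bash
python3 - <<'E'
from h import *
s=env.read_state(); print(s['time'],s['eef_pos'],s['contact_force'],s['ft_torque'])
d=s['eef_pos'][:2]-[531.6,86.3]; print(d@[.793,-.609],d@[.609,.793])
b=snap('wrist','w5.png');a=snap('scene','s5.png')
a=cv2.resize(a[170:250,180:290],None,fx=3.6,fy=3.6,interpolation=2)
b=b[60:60+len(a),110:400]
cv2.imwrite('pics/c6.png',np.hstack([a,b])[:,:,::-1])
E
```

```text
12.0 [509.14267102 111.80984844  51.9150936 ] [-1.75944206  0.03628962  1.73738341] [0.04264413 0.25367585 0.000593  ]
-33.34415958042922 6.552796463363359
```

View pics/c6.png

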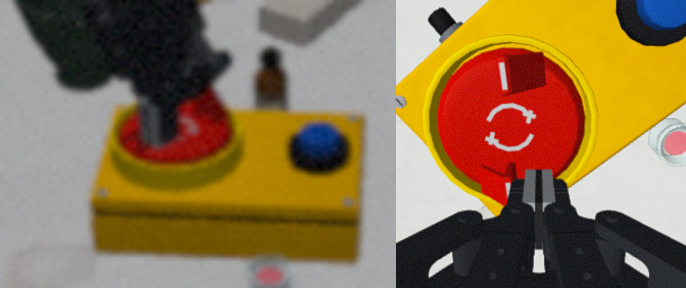

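The finger has carried the vane to roughly 0.5–0.55 rad, and it's hard to tell whether the latch has freed. I'll go a little further.

>>> {"api": "play_rows", "payload": {
  "plan": [
    [0,0,0.1,-0.1,-0.29,0,1],
    [0,0,0,0,0,0,1],
    [0,0,0,0,0,0,1]
  ]
}}

```text
time: 12.48
eef_pos: [511.9, 113.2, 52.2]
eef_rot: [[0.137, -0.991, -0.0], [-0.991, -0.137, -0.0], [0.0, 0.0, -1.0]]
contact_force: [-1.8, 0.4, 2.8]
opening: -0.005
gripper_force: 1.2
```

```bash
python3 - <<'E'
from h import *
# far-vane/head diameter check: red head apparent height via wrist, using circle of head rim on rows clear of gripper
c=env.camera_info('wrist'); im=snap('wrist','w6.png'); s=env.read_state(); print(s['eef_pos'],s['contact_force'],s['time'])
def top(im,c):
    m=mask(im,'red'); n,l,st,ce=cv2.connectedComponentsWithStats(m); i=1+np.argmax(st[1:,4]); k=max(cv2.findContours((l==i).astype(np.uint8),0,1)[0],key=cv2.contourArea)
    h=cv2.convexHull(k)[:,0]; return st[i],h
for z in(62,72):
    ctr=np.array([531.6,86.3]); pts=[proj(c,[*(ctr+42*np.array([np.cos(t),np.sin(t)])),z]) for t in np.linspace(0,6.283,60)]; pts=np.array(pts); print(z,'model x',pts[:,0].min(),pts[:,0].max(),'ymin',pts[:,1].min())
print(top(im,c)[0])
E
```

```text
[511.92057438 113.19871638  52.21370831] [-1.06703169e+00  1.73053443e-03  2.34446950e+00] 12.525
62 model x 150.4 297.3 ymin 105.7
72 model x 144.2 300.1 ymin 105.5
[  151   110   148   158 15279]
```

```bash
python3 - <<'E'
from h import *
def bars(im,c,z):
    hsv=cv2.cvtColor(im,cv2.COLOR_RGB2HSV); m=((hsv[...,1]<90)&(hsv[...,2]>130)).astype(np.uint8)
    n,l,st,ce=cv2.connectedComponentsWithStats(m); ctr=np.array([531.6,86.3])
    for i in range(1,n):
        if not 10<st[i,4]<400: continue
        p=onz(c,*ce[i],z)[:2]-ctr
        if 15<np.linalg.norm(p)<42:
            q=np.argwhere(l==i)[:,::-1]; w=np.array([onz(c,*a,z)[:2] for a in q]); v=np.linalg.svd(w-w.mean(0))[2][0]
            print(st[i,4],ce[i].round(),'station',(p@[.793,-.609]).round(1),(p@[.609,.793]).round(1),'dir deg rel -x axis cw',round((-37.5-np.degrees(np.arctan2(v[1],v[0])))%180,1))
c1=np.load('w1.npy',allow_pickle=True).item(); bars(cv2.imread('pics/w1.png')[:,:,::-1].copy(),c1,100)
for z in(90,100): print(z); bars(cv2.imread('pics/w6.png')[:,:,::-1].copy(),env.camera_info('wrist'),z)
E
```

```text
22 [222.  81.] station 27.7 -2.4 dir deg rel -x axis cw 0.6
13 [218. 131.] station -29.4 2.6 dir deg rel -x axis cw 177.3
90
136 [217. 138.] station 19.6 -19.7 dir deg rel -x axis cw 39.6
44 [221. 250.] station -20.6 19.9 dir deg rel -x axis cw 47.3
22 [246. 265.] station -35.7 16.8 dir deg rel -x axis cw 12.0
20 [258. 265.] station -40.1 12.4 dir deg rel -x axis cw 69.0
100
136 [217. 138.] station 19.5 -21.2 dir deg rel -x axis cw 39.6
44 [221. 250.] station -17.8 15.5 dir deg rel -x axis cw 47.3
22 [246. 265.] station -31.8 12.6 dir deg rel -x axis cw 12.0
20 [258. 265.] station -35.8 8.6 dir deg rel -x axis cw 69.0
```

The far vane's white bar gives a twist of about 0.69 rad. The bars still look to be at the latched height, and the tool feels about 2 N upward, so the fingers are probably holding the freed head down. I'll raise the tool gently while keeping the turn.

>>> {"api": "play_rows", "payload": {
  "plan": [
    [0,0,0,0,0,-0.2,1],
    [0,0,0,0,0,-0.2,1],
    [0,0,0,0,0,0,1]
  ]
}}

```text
time: 12.9
eef_pos: [511.9, 113.1, 56.3]
eef_rot: [[0.134, -0.991, -0.0], [-0.991, -0.134, -0.0], [0.0, 0.0, -1.0]]
contact_force: [-2.3, -1.5, 1.0]
opening: 0.002
gripper_force: 1.2
```

```bash
cat >> h.py <<'E'
def bars(im,c,z):
    hsv=cv2.cvtColor(im,cv2.COLOR_RGB2HSV); m=((hsv[...,1]<90)&(hsv[...,2]>130)).astype(np.uint8)
    n,l,st,ce=cv2.connectedComponentsWithStats(m); ctr=np.array([531.6,86.3])
    for i in range(1,n):
        if not 10<st[i,4]<400: continue
        p=onz(c,*ce[i],z)[:2]-ctr
        if 15<np.linalg.norm(p)<42:
            q=np.argwhere(l==i)[:,::-1]; w=np.array([onz(c,*a,z)[:2] for a in q]); v=np.linalg.svd(w-w.mean(0))[2][0]
            print(z,st[i,4],ce[i].round(),'station',(p@[.793,-.609]).round(1),(p@[.609,.793]).round(1),'deg',round((-37.5-np.degrees(np.arctan2(v[1],v[0])))%180,1))
def look(f):
    s=env.read_state(); print(s['time'],s['eef_pos'].round(1),s['contact_force'].round(1))
    c=env.camera_info('wrist'); im=snap('wrist',f); [bars(im,c,z) for z in(90,100)]
    ce,st,m=blob(im,'red',(225,190),100); print('red bbox',st)
    for z in(62,72):
        p=np.array([proj(c,[531.6+42*np.cos(t),86.3+42*np.sin(t),z]) for t in np.linspace(0,6.283,60)]); print(z,'model x',p[:,0].min(),p[:,0].max(),'width',np.ptp(p[:,0]))
E
python3 -c "
from h import *
look('w7.png')"
```

```text
12.9 [511.9 113.1  56.3] [-2.3 -1.5  1. ]
90 143 [218. 138.] station 19.2 -19.2 deg 41.1
90 62 [219. 256.] station -23.2 24.6 deg 44.6
90 23 [246. 265.] station -37.1 18.3 deg 10.2
100 143 [218. 138.] station 19.1 -20.7 deg 41.1
100 62 [219. 256.] station -20.3 20.0 deg 44.6
100 23 [246. 265.] station -33.2 14.2 deg 10.2
100 20 [258. 265.] station -37.5 10.0 deg 69.2
red bbox [  149   110   151   162 15853]
62 model x 152.7 296.1 width 143.40000000000003
72 model x 146.8 298.7 width 151.89999999999998
```

The bars now look symmetric at 100 mm, so the head is rising with the tool. Lifting on.

>>> {"api": "play_rows", "payload": {
  "plan": [
    [0,0,0,0,0,-0.2,1],
    [0,0,0,0,0,-0.2,1],
    [0,0,0,0,0,0,1]
  ]
}}

```text
time: 13.32
eef_pos: [512.1, 113.5, 60.3]
eef_rot: [[0.134, -0.991, -0.0], [-0.991, -0.134, 0.0], [-0.0, -0.0, -1.0]]
contact_force: [-1.2, -0.9, 0.3]
opening: -0.002
gripper_force: 1.0
```

```bash
python3 -c "
from h import *
look('w8.png')"
```

```text
13.325 [512.1 113.5  60.3] [-1.2 -0.9  0.3]
90 135 [218. 137.] station 19.6 -18.8 deg 39.2
90 43 [221. 250.] station -22.8 23.7 deg 47.0
100 135 [218. 137.] station 19.4 -20.3 deg 39.2
100 43 [221. 250.] station -20.0 19.3 deg 47.0
100 21 [247. 265.] station -35.0 16.2 deg 18.0
100 20 [258. 265.] station -39.3 12.0 deg 69.1
red bbox [  151   109   148   159 15300]
62 model x 155.3 295.7 width 140.39999999999998
72 model x 149.6 298.2 width 148.6
```

The head is up: its rim matches the 72 mm circle and there's no vertical force. I'll reverse along the arc so the twist springs back, then back off and lift.

>>> {"api": "play_rows", "payload": {
  "plan": [
    [0,0,-0.1,0.12,0.32,0,1],
    [0,0,-0.1,0.14,0.29,0,1],
    [0,0,-0.1,0.14,0.29,0,1],
    [0,0,-0.1,0.14,0.29,0,1],
    [0,0,-0.1,0.14,0.29,0,1],
    [0,0,-0.1,0.14,0.29,0,1],
    [0,0,-0.1,0.14,0.29,0,1],
    [0,0,-0.1,0.14,0.29,0,1],
    [0,0,0,0,1,0,1],
    [0,0,0,0,0,-2,1],
    [0,0,0,0,0,-2,1],
    [0,0,0,0,0,0,1]
  ]
}}

```text
time: 14.88
eef_pos: [492.0, 85.2, 101.4]
eef_rot: [[0.803, -0.596, 0.003], [-0.596, -0.803, 0.001], [0.002, -0.003, -1.0]]
contact_force: [-0.5, 0.3, -0.9]
opening: 0.004
gripper_force: 0.0
```

```bash
python3 -c "
from h import *
look('w9.png')
b=cv2.imread('pics/w9.png'); a=snap('scene','s9.png')[:,:,::-1]
a=cv2.resize(a[130:250,180:300],None,fx=3.2,fy=3.2,interpolation=2)
cv2.imwrite('pics/c9.png',np.hstack([a,b[:,:416]]))"
```

```text
14.875 [492.   85.2 101.4] [-0.5  0.3 -0.9]
90 78 [214. 128.] station 26.7 -0.8 deg 178.4
90 64 [209. 221.] station -34.3 4.0 deg 179.4
100 78 [214. 128.] station 27.4 -2.1 deg 178.4
100 64 [209. 221.] station -30.3 2.5 deg 179.4
red bbox [  157   107   119   127 10475]
62 model x 161.2 275.9 width 114.69999999999999
72 model x 156.9 277.0 width 120.1
```

View pics/c9.png

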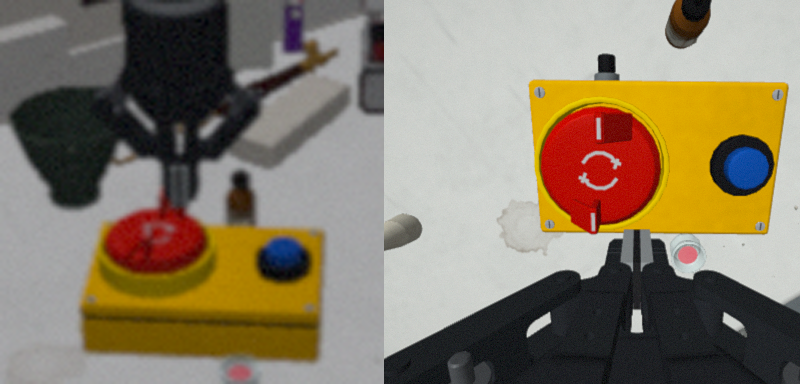

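The stop stands up and unturned, and the loose things haven't moved. Next is the blue button.

>>> {"api": "play_rows", "payload": {
  "plan": [
    [0,0,0,0.98,2.64,0,1],
    [0,0,0,0.98,2.64,0,1],
    [0,0,0,0.98,2.64,0,1],
    [0,0,0,0,0,3,1],
    [0,0,0,0,0,2.8,1],
    [0,0,0,0,0,0,1],
    [0,0,0,0,0,0,1]
  ]
}}

```text
time: 15.85
eef_pos: [467.1, 4.0, 42.4]
eef_rot: [[0.804, -0.595, -0.001], [-0.595, -0.804, -0.0], [-0.001, 0.001, -1.0]]
contact_force: [-0.2, -0.5, -0.2]
opening: 0.001
gripper_force: 0.0
```

>>> {"api": "play_rows", "payload": {
  "plan": [
    [0,0,0,0,0,0.3,1],
    [0,0,0,0,0,0.3,1],
    [0,0,0,0,0,0.3,1],
    [0,0,0,0,0,0,1]
  ]
}}

```text
time: 16.35
eef_pos: [468.1, 4.2, 35.5]
eef_rot: [[0.804, -0.594, 0.002], [-0.594, -0.804, 0.001], [0.001, -0.002, -1.0]]
contact_force: [-6.9, -0.0, 32.8]
opening: -0.007
gripper_force: 16.2
```

There's 33 N at a reading of 35.5, so something has bottomed. I'll back off step by step to see the force profile.

>>> {"api": "play_rows", "payload": {
  "plan": [
    [0,0,0,0,0,-0.2,1],
    [0,0,0,0,0,0,1]
  ]
}}

```text
time: 16.6
eef_pos: [468.0, 4.2, 35.9]
eef_rot: [[0.804, -0.594, 0.002], [-0.594, -0.804, 0.0], [0.001, -0.001, -1.0]]
contact_force: [-1.7, 0.4, 8.9]
opening: -0.001
gripper_force: 4.6
```

>>> {"api": "play_rows", "payload": {
  "plan": [
    [0,0,0,0,0,-0.2,1],
    [0,0,0,0,0,0,1]
  ]
}}

```text
time: 16.85
eef_pos: [467.9, 4.2, 37.5]
eef_rot: [[0.804, -0.594, 0.001], [-0.594, -0.804, 0.0], [0.001, -0.001, -1.0]]
contact_force: [-0.3, 0.1, 3.2]
opening: 0.0
gripper_force: 2.0
```

>>> {"api": "play_rows", "payload": {
  "plan": [
    [0,0,0,0,0,-0.2,1],
    [0,0,0,0,0,0,1]
  ]
}}

```text
time: 17.1
eef_pos: [467.9, 4.1, 39.3]
eef_rot: [[0.804, -0.594, 0.001], [-0.594, -0.804, -0.0], [0.001, -0.0, -1.0]]
contact_force: [1.3, -0.3, 2.9]
opening: 0.001
gripper_force: 1.4
```

The force rises like a spring from about 42 to 36 and then hits a hard stop, so the button went the full 6 mm. Retreating.

>>> {"api": "play_rows", "payload": {
  "plan": [
    [0,0,0,0,0,-2,1],
    [0,0,0,0,0,-4,1],
    [0,0,0,0,0,-4,1],
    [0,0,0,-2,0,-4,1],
    [0,0,0,-2,0,-4,1],
    [0,0,0,0,0,0,1],
    [0,0,0,0,0,0,1]
  ]
}}

```text
time: 17.98
eef_pos: [435.0, 28.0, 218.5]
eef_rot: [[0.805, -0.594, -0.001], [-0.594, -0.805, -0.0], [-0.001, 0.0, -1.0]]
contact_force: [-0.5, -0.1, -0.3]
opening: 0.0
gripper_force: 0.0
```

```bash
python3 - <<'E'
from h import *
look('w10.png')
P={'scene':((228,205),(268,211)),'side':((246,221),(277,215))}
for n in P:
    im0=cv2.imread(f'pics/{n}0.png')[:,:,::-1].copy(); im=snap(n,n+'10.png')
    for i,c in enumerate(('red','blue')): print(n,c,blob(im0,c,P[n][i],25)[:2],blob(im,c,P[n][i],25)[:2])
    # bystanders: image change below/around station
    d=cv2.absdiff(cv2.GaussianBlur(im0,(5,5),0),cv2.GaussianBlur(im,(5,5),0)).max(2); n_,l,st,ce=cv2.connectedComponentsWithStats((d>40).astype(np.uint8)); print([(ce[j].round().tolist(),int(st[j,4])) for j in range(1,n_) if st[j,4]>8])
E
```

```text
17.975 [435.   28.  218.5] [-0.5 -0.1 -0.3]
90 31 [145. 107.] station 27.7 1.7 deg 178.9
90 26 [145. 167.] station -32.4 6.3 deg 178.3
100 31 [145. 107.] station 27.8 -1.8 deg 178.9
100 26 [145. 167.] station -30.4 2.7 deg 178.3
red bbox [ 129  104   65   71 2740]
62 model x 119.1 195.6 width 76.5
72 model x 115.0 193.9 width 78.9
scene red (array([228.29184549, 204.56437768]), array([213, 191,  31,  24, 466], dtype=int32)) (array([228.27645788, 204.57667387]), array([213, 191,  31,  24, 463], dtype=int32))
scene blue (array([268.13924051, 208.82278481]), array([263, 205,  12,   9,  79], dtype=int32)) (array([268.23170732, 209.02439024]), array([263, 205,  12,   9,  82], dtype=int32))
[([270.0, 37.0], 3069), ([428.0, 95.0], 11595), ([498.0, 115.0], 4150), ([272.0, 115.0], 1673), ([392.0, 241.0], 95), ([493.0, 240.0], 18), ([483.0, 272.0], 128), ([378.0, 296.0], 32)]
side red (array([246.00980392, 220.17320261]), array([234, 209,  25,  20, 306], dtype=int32)) (array([245.98688525, 220.23278689]), array([234, 210,  25,  19, 305], dtype=int32))
side blue (array([276.58928571, 214.        ]), array([272, 211,  10,   7,  56], dtype=int32)) (array([276.67272727, 214.01818182]), array([272, 211,  10,   7,  55], dtype=int32))
[([329.0, 60.0], 7624), ([428.0, 4.0], 43), ([482.0, 52.0], 3611), ([445.0, 39.0], 574), ([413.0, 69.0], 69), ([423.0, 62.0], 21), ([427.0, 129.0], 2587), ([413.0, 88.0], 68), ([272.0, 100.0], 48), ([420.0, 96.0], 12), ([280.0, 118.0], 39), ([470.0, 146.0], 454), ([463.0, 199.0], 17), ([467.0, 216.0], 114), ([408.0, 232.0], 12), ([435.0, 252.0], 190)]
```

The stop and button look the same as at the start in both views, and nothing loose has moved. Handing in.

```bash
python3 -c "
from plant import env
print(env.job_done())"
```

```text
the job is handed in; nothing more can be done
None
```

I pressed the stop until it latched, turned a vane clockwise with the fingers until the stop came up, then pressed the blue reset with the stop up; nothing loose moved in the final images, and the job is handed in, with no verdict returned.

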